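Load the cell tester and hold its flap on the balance

ROBOT

A 6-joint arm with a two-finger parallel gripper is mounted at the origin on the work surface. World frame = base frame: x ahead of the robot, y to its left, z up, the work surface at z = 0. Lengths are in m, angles in rad, forces in N, time in s.
With the tool pointing down it reaches from about 0.35 to 0.975 m from the base axis. Payload 4.9 kg.
Tool frame: the origin (TCP) lies between the finger pads; the fingertips stand 8 mm ahead of it and the grasp point (between the pads) lies 11 mm behind it (arm.tips_ahead is the distance from the TCP to the fingertips, in m); z points along the fingers, y is the line along which they close (so a half turn about z gives the same grasp; the last joint's range is limited). The gripper opens to 85 mm and grips with 20 to 120 N. Pads are 22 mm wide; open, the fingers measure 114 mm over their backs; the gripper's body (76 mm by 85 mm) begins 54 mm behind the grasp point. The pads swing forward as they close: fully open they stand 13 mm farther back than shut.
Start: joints at [-0.119, 0.053, 1.613, -0, 1.476, -0.119], TCP at [0.625, 0, 0.239] pointing down, gripper open.
Joint ranges: [-3.01, 3.01], [-1.01, 2.22], [0.06, 2.58], [-1.02, 4.17], [0.09, 2.62], [-3.14, 3.14]. Speed limits (rad/s): [2.57, 2.57, 3.14, 3.14, 3.14, 3.14].

INTERFACE

Orientations are given as a unit quaternion [w, x, y, z].
In Python, from rig import arm, cams gives the robot as it stands.
- The arm moves only by the tool play_rows, never from a script. Its argument "plan" is a list of rows, each a list of 4 numbers: the shift along the tool's x, y, z in units of 40 mm (1.0 is 40 mm), then the turn about the tool's z in units of 5 degrees (1.0 is 5 degrees). A call has 1 to 10 rows; each row shifts and turns the commanded pose from where the row before left it, along the tool's axes as they then stand; what a row does not reach is not made up. A row lasts 1/8 s, in which the tool goes at most 62.5 mm and 10.7 degrees, less where a joint would pass 70% of its speed; a pose out of reach is approached as far as the arm can. A call is refused whole if a number of a shift passes 1 or a number of a turn 1, either way. A call with a gripper value outside its range is refused whole. "jaw" is the closure, from -1 (fully open) to 1 (shut), set as the call begins (left out, the last holds). The fingers move at their own pace and stop on an object; the grip force is fixed at half the most. Time passes only in rows, so rows that do not move let the fingers close. It gives the time, the measured TCP pose, the force, the opening and the grip force at its end, in the units of the state.
- arm.observe(): the state, without advancing time (a new reading comes with each control period).
- cams.camera(name): name is "scene" or "side" or "wrist"; returns a dict with "image" (384x512x3 uint8, red, green, blue), "fov_y" (degrees; the focal length in pixels is half the picture's height over the tangent of half this angle, whatever the lens; pixels are square), "cx", "cy" (the principal point, pixels), "pose" (4x4, takes a point from camera to world coordinates). Camera axes: x right, y up, looking along -z (the intrinsics and any distortion apply to the point x, -y, -z); pixel columns grow to the right and rows downward; lengths in m; the calibration is good to about 2 mm. A picture is of the moment at which its call begins. There is no depth.
- arm.job_done(): hands the job in; it is judged then, once.
The state is a dict: "time_s": time; "joint_positions": joint angles; "qd": joint speeds; "joint_torque": joint torques, N m; "tcp_pos": TCP position; "tool_rot": TCP orientation; "wrist_force": force on the tool from outside, world axes, zero at the start; "torque": the same for the moment, N m; "opening": finger opening in m; "gripper_force": force on a finger pad.
Only numpy, scipy, OpenCV 4.12 (cv2) and the standard library are available. Lean on these libraries where they do the work, as an engineer would, in place of code of your own. Each camera call takes 0.05 s, during which the arm holds its last target. There are 200 camera calls.

TASK

Load the cell tester: stand both of the grey battery cells from the bench in its two bores, fully down, one in each, while its flap is still laid back. Then take the flap by its handle bar and swing it up to its balance point, upright above the hinge, and finish while still gripping the bar and holding the flap still there, so that the fitter can set the flap's stay; never let the flap fall over onto the cells. Leave the glue bottle, the tape roll and the racket shell where they are.

Things in the scene. Friction and masses are not known exactly. Their poses are not given: they have to be found in the camera images.
- tester: Cell tester, fixed to the bench: grey base plate 170 (x) x 200 (y) x 8 mm; origin at the centre of its underside, z up. White socket block 140 x 50 mm, top 48 mm above the bench, along own x, its centre at own y = -50 mm. Aluminium hinge cheeks 12 mm wide, 100 mm high at own x = +-72, y = 20 mm. The flap leans back to own +y.
- bore0 (a point): Centre of the mouth of the first bore, at the top of the socket block, 48 mm above the bench; tester's own (-30, -50, 48) mm. Vertical bore 23.4 mm wide with a small chamfer, 40 mm of block over the base plate: 40 mm deep. A seated cell stands 25 mm proud. Axes as the tester's.
- bore1 (a point): Centre of the mouth of the second bore, tester's own (30, -50, 48) mm, otherwise like bore0.
- cell_a: A loose grey battery cell, a cylinder 18.4 mm across and 65 mm high (with a 2 mm steel nub on top), about 46 g, standing upright on the bench; origin at the centre of its underside, z up along it.
- cell_b: The other cell, exactly like cell_a; either cell may go in either bore.
- flap (a joint): Angle of the flap about its hinge, rad: 0 = level over the cells (to the tester's own -y), pi/2 = upright, its balance point, 2.4 = laid back on its stop, where it starts. Low friction: unheld it falls to one side or the other. Aluminium plate 120 mm wide, 6 mm thick, reaching from 5 to 105 mm from the hinge line, about 0.35 kg in all.
- flap_hinge (a point): Middle of the hinge line, 85 mm above the bench, at the tester's own (0, 20, 85) mm; the hinge line runs along the tester's own x. Axes as the tester's.
- flap_bar (a point): Middle of the flap's handle bar (moves with the flap): round steel bar 12 mm thick, 100 mm long, parallel to the hinge line and 150 mm from it, on two rods 82 mm apart; free gap of 39 mm between bar and plate. It can turn in the grip, so may be held from straight above all the way. In the tester's frame: hinge + 150 mm x (0, -cos q, sin q), q = flap angle.
- glue: Bystander: white glue bottle, 40 mm across, 85 mm high, standing near the cells; origin at the centre of its underside.
- tape: Bystander: roll of clear tape lying flat, 96 mm across, 24 mm high; origin at the centre of its underside.
- racket: Bystander: red round racket shell with a wire grid, 170 mm across, 14 mm high, lying flat to the left; origin at the centre of the disc's underside.
Not all that is in view belongs to the job. What is shaped like the cell_b but blue is not meant.

How it is judged:
On the way:
1. both cells stand fully down in the bores, one in each, with the flap still laid back ((((z of cell_a in the frame of bore0 below -0.036 m and horizontal distance between cell_a and bore0 below 0.006 m and angle between cell_a's own z axis and vertical below 0.15 rad) and (z of cell_b in the frame of bore1 below -0.036 m and horizontal distance between cell_b and bore1 below 0.006 m and angle between cell_b's own z axis and vertical below 0.15 rad)) or ((z of cell_a in the frame of bore1 below -0.036 m and horizontal distance between cell_a and bore1 below 0.006 m and angle between cell_a's own z axis and vertical below 0.15 rad) and (z of cell_b in the frame of bore0 below -0.036 m and horizontal distance between cell_b and bore0 below 0.006 m and angle between cell_b's own z axis and vertical below 0.15 rad))) and value of joint flap above 2.15 rad), for 0.2 s.
At the end, for the whole second after the job is handed in: The flap stands within 0.09 rad (5 degrees) of upright, still (under 0.1 rad/s), its handle bar gripped by the fingers (over 3 N, fingers at the bar); both cells stand fully down in the bores, one in each (foot at least 36 mm below the mouth, within 6 mm of its centre, upright) ((((z of cell_a in the frame of bore0 below -0.036 m and horizontal distance between cell_a and bore0 below 0.006 m and angle between cell_a's own z axis and vertical below 0.15 rad) and (z of cell_b in the frame of bore1 below -0.036 m and horizontal distance between cell_b and bore1 below 0.006 m and angle between cell_b's own z axis and vertical below 0.15 rad)) or ((z of cell_a in the frame of bore1 below -0.036 m and horizontal distance between cell_a and bore1 below 0.006 m and angle between cell_a's own z axis and vertical below 0.15 rad) and (z of cell_b in the frame of bore0 below -0.036 m and horizontal distance between cell_b and bore0 below 0.006 m and angle between cell_b's own z axis and vertical below 0.15 rad))) and value of joint flap between 1.481 and 1.661 rad and velocity of joint flap between -0.1 and 0.1 rad/s and contact force between the fingers and flap above 3 N and distance between the grasp point and flap_bar below 0.06 m and contact force between flap and cell_a below 0.2 N and contact force between flap and cell_b below 0.2 N); the arm keeps its last pose, push and grip.
It fails at once if the flap falls over towards the cells (more than 0.5 rad past its balance point) (value of joint flap below 1.07 rad).
It fails at once if the glue bottle is moved more than 30 mm (distance of glue from where it was at the start of the episode above 0.03 m).
It fails at once if the tape roll is moved more than 30 mm (distance of tape from where it was at the start of the episode above 0.03 m).
It fails at once if the racket shell is moved more than 30 mm (distance of racket from where it was at the start of the episode above 0.03 m).
It also fails if it takes over 72 s, if anything falls off the work surface, if the arm or the gripper's body presses on something with over 40 N, if the wrist force passes 120 N, or if a joint passes its speed limit or range.

## Working session

There is one attempt and no reset: what is moved stays moved. The work goes in short steps, Python scripts to look and compute and a tool call to move; the robot and the scene stay as the last step left them, time stands still between calls to the robot, and variables do not carry over. Pictures are saved under pics/ and viewed, at most 14 in all, crops included, and the job is handed in when it is done.

Besides the shell and the picture viewer there is one more tool, called after ">>>" as name(argument=value, ...) on one line, values as JSON. play_rows: Moves the arm, as the interface text tells. Its arguments: {"type":"object","properties":{"plan":{"type":"array"},"jaw":{"type":"number"}},"required":["plan"]}

```bash
ls; mkdir -p pics; python3 - <<'E'
from rig import arm, cams
import cv2, numpy as np
for n in ["scene","side","wrist"]:
    c=cams.camera(n); cv2.imwrite(f"pics/{n}0.png",c["image"][:,:,::-1])
    print(n,c["fov_y"],c["cx"],c["cy"],[k for k in c],np.round(c["pose"],3).tolist())
a=cv2.imread("pics/scene0.png");b=cv2.imread("pics/side0.png")
print(arm.observe())
E
```

```text
pics
scene 55.084682058518254 263.4649827920415 190.02105523599735 ['image', 'fov_y', 'cx', 'cy', 'pose'] [[-0.507, -0.676, 0.534, 1.017], [0.862, -0.409, 0.3, 0.309], [0.016, 0.613, 0.79, 0.85], [0.0, 0.0, 0.0, 1.0]]
side 51.56315132173717 258.84793601834957 192.47051855333504 ['image', 'fov_y', 'cx', 'cy', 'pose'] [[0.892, 0.222, -0.394, 0.052], [-0.452, 0.433, -0.78, -0.858], [-0.002, 0.874, 0.487, 0.656], [0.0, 0.0, 0.0, 1.0]]
wrist 59.72038358565275 254.0685200026725 190.44757064528235 ['image', 'fov_y', 'cx', 'cy', 'pose'] [[1.0, -0.0, 0.002, 0.625], [-0.0, 0.949, 0.315, 0.08], [-0.002, -0.315, 0.949, 0.373], [0.0, 0.0, 0.0, 1.0]]
{'time_s': 0.15, 'joint_positions': array([-1.18997656e-01,  5.32308101e-02,  1.61400328e+00,  1.79752594e-05,
        1.47601365e+00, -1.18999651e-01]), 'qd': array([ 0.00098019, -0.00040967, -0.00318753,  0.00043867,  0.00083298,
        0.00107062]), 'joint_torque': array([ 5.10442842e-04, -3.94241810e+01, -3.70721948e+01, -1.15854355e-04,
        4.61802789e-03,  5.00508997e-05]), 'tcp_pos': array([6.24513027e-01, 6.49978667e-05, 2.38314813e-01]), 'tool_rot': array([-6.56024777e-04,  7.07106440e-01,  7.07106638e-01, -5.04523061e-04]), 'wrist_force': array([-0.22701617,  0.02520716, -0.23648768]), 'torque': array([-0.00406432, -0.05530195, -0.00592832]), 'gripper_force': 0.0, 'opening': 0.08541097301011787}
```

View pics/scene0.png

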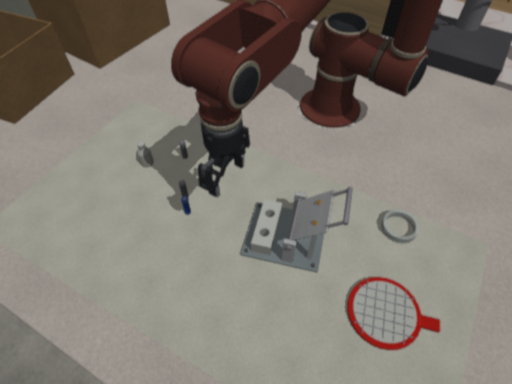

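View pics/side0.png

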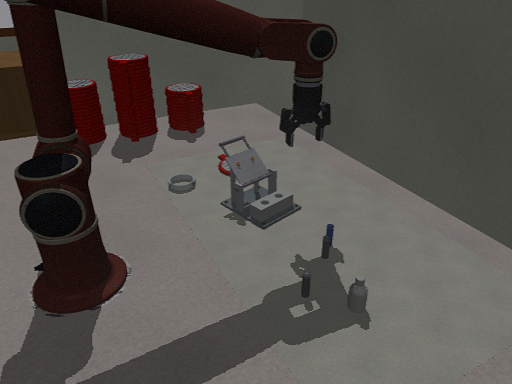

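View pics/wrist0.png

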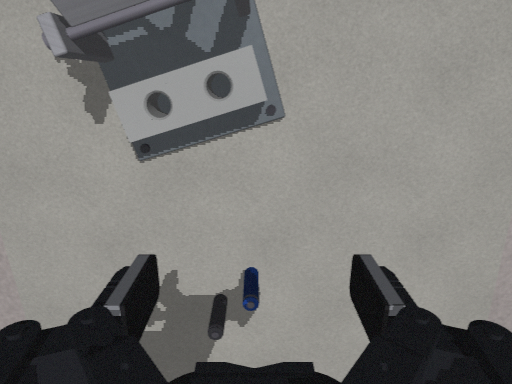

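The scene view shows the grey cells at about (183,150) and (184,188), with the blue one at (185,207). The glue is at (145,155) and the tester at (287,230). In the side view the cells are at (306,285) and (325,247), and in the wrist view the bores are at (159,104) and (219,85).

```bash
cat > h.py <<'E'
import numpy as np, cv2
from rig import arm, cams
def ray(c,u,v):
    f=c["image"].shape[0]/2/np.tan(np.radians(c["fov_y"])/2)
    P=np.array(c["pose"]); d=P[:3,:3]@np.array([(u-c["cx"])/f,-(v-c["cy"])/f,-1.]); return P[:3,3],d/np.linalg.norm(d)
def onz(c,u,v,z):
    o,d=ray(c,u,v); return o+d*(z-o[2])/d[2]
def tri(*obs):
    A=np.zeros((3,3));b=np.zeros(3);R=[ray(*o) for o in obs]
    for o,d in R:
        M=np.eye(3)-np.outer(d,d);A+=M;b+=M@o
    p=np.linalg.solve(A,b); return p,[round(1e3*np.linalg.norm(np.cross(p-o,d)),1) for o,d in R]
def proj(c,p):
    f=c["image"].shape[0]/2/np.tan(np.radians(c["fov_y"])/2);P=np.array(c["pose"]);q=P[:3,:3].T@(np.asarray(p)-P[:3,3])
    return c["cx"]+f*q[0]/-q[2], c["cy"]-f*q[1]/-q[2]
def shot(n,name):
    c=cams.camera(n); cv2.imwrite(f"pics/{name}.png",c["image"][:,:,::-1]); return c
E
python3 - <<'E'
from h import *
np.set_printoptions(precision=4,suppress=True)
s,d,w=[cams.camera(n) for n in("scene","side","wrist")]
print("cell1 top",tri((s,183,144),(d,306,276)),"cell2",tri((s,183,182),(d,325,238)))
print("cell2 w",onz(w,215,333,.065), "blue top w",onz(w,251,304,.065))
print("blue",tri((s,186,208),(d,330,226)), "glue",tri((s,148,163),(d,357,308)))
# bores
g=cv2.cvtColor(w["image"],cv2.COLOR_RGB2GRAY)
white=((g>140)&(np.arange(384)[:,None]<150)).astype(np.uint8)
hc=cv2.HoughCircles(g[:150],cv2.HOUGH_GRADIENT,1,40,param1=80,param2=15,minRadius=9,maxRadius=18)
print(hc)
for u,v in((159,104),(219,85)): print(onz(w,u,v,.048))
crop=np.hstack([cv2.resize(w["image"][:170,20:300],None,fx=1.4,fy=1.4),])
big=cv2.resize(w["image"][250:384,150:310],None,fx=2.4,fy=2.4,interpolation=2)
sc=cv2.resize(s["image"][120:250,120:360],None,fx=1.6,fy=1.6,interpolation=2); sd=cv2.resize(d["image"][130:320,215:375],None,fx=1.4,fy=1.4,interpolation=2)
H=np.zeros((600,800,3),np.uint8)
for im,(y,x) in((crop,(0,0)),(big,(0,400)),(sc,(330,0)),(sd,(330,400))): H[y:y+im.shape[0],x:x+im.shape[1]]=im[:600-y,:800-x]
cv2.imwrite("pics/m1.png",H[:,:,::-1])
E
```

```text
cell1 top (array([ 0.4562, -0.2893,  0.0563]), [np.float64(1.3), np.float64(1.3)]) cell2 (array([ 0.575 , -0.1944,  0.0612]), [np.float64(0.7), np.float64(0.7)])
cell2 w [ 0.5808 -0.1925  0.065 ] blue top w [ 0.6217 -0.1535  0.065 ]
blue (array([ 0.6325, -0.1403,  0.0477]), [np.float64(0.7), np.float64(0.7)]) glue (array([ 0.5372, -0.3752, -0.0018]), [np.float64(3.0), np.float64(3.0)])
[[[158.5 104.5  12.2]
  [217.5  83.5  14.1]]]
[0.5352 0.0582 0.048 ]
[0.5926 0.0753 0.048 ]
```

View pics/m1.png

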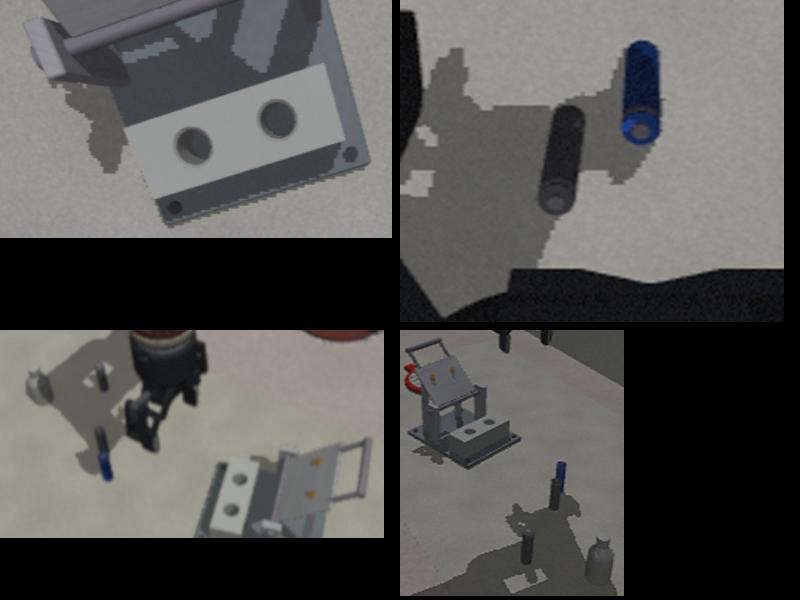

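The crops show both bore mouths clearly and confirm blue is separate from the grey cell beside it. Next I turn the tool so it closes along the tester's y, then go over cell 2.

>>> play_rows(plan=[[0, 0, 0, 1], [0, 0, 0, 1], [0, 0, 0, 1], [0, 0, 0, 1], [0, 0, 0, 1], [0, 0, 0, 1], [0, 0, 0, 1], [0, 0, 0, 1], [0, 0, 0, 1], [0, 0, 0, 1]], jaw=0.2)

```text
time_s: 1.55
tcp_pos: [0.6249, 0.0, 0.2392]
tool_rot: [-0.0, 0.94, 0.341, -0.0]
wrist_force: [-1.2, -0.5, 0.5]
opening: 0.034
gripper_force: 0.0
```

>>> play_rows(plan=[[0, 0, 0, 1], [0, 0, 0, 1], [0, 0, 0, 1], [0, 0, 0, 1], [0, 0, 0, 0.7], [-0.5, 0.85, 0, 0], [-0.5, 0.85, 0, 0], [-0.5, 0.85, 0, 0], [-0.5, 0.85, 0, 0], [-0.4, 0.85, 0, 0]])

```text
time_s: 2.8
tcp_pos: [0.5807, -0.1915, 0.2393]
tool_rot: [0.0, 0.99, 0.143, 0.0]
wrist_force: [0.1, 0.1, -0.4]
opening: 0.0341
gripper_force: 0.0
```

>>> play_rows(plan=[[0, 0, 0.25, 0], [0, 0, 0, 0]])

```text
time_s: 3.05
tcp_pos: [0.5806, -0.1896, 0.2278]
tool_rot: [-0.001, 0.99, 0.143, -0.001]
wrist_force: [0.6, -0.3, 0.2]
opening: 0.0342
gripper_force: 0.0
```

```bash
python3 - <<'E'
from h import *
np.set_printoptions(precision=4,suppress=True)
o=arm.observe();print(o["time_s"],o["tcp_pos"],o["tool_rot"],o["opening"],arm.tips_ahead)
w=shot("wrist","w1");print(w["pose"])
for p in ((.581,-.1925,.065),(.456,-.289,.065)): print(proj(w,p))
E
```

```text
3.05 [ 0.5806 -0.1896  0.2278] [-0.0009  0.9897  0.1434 -0.001 ] 0.03423592692909598 0.008
[[ 0.2837  0.9091  0.3051  0.6594]
 [-0.9589  0.2699  0.0876 -0.1677]
 [-0.0027 -0.3174  0.9483  0.3626]
 [ 0.      0.      0.      1.    ]]
(np.float64(256.60505721159376), np.float64(172.52394937424887))
(np.float64(310.05078174152425), np.float64(306.48854339867444))
```

View pics/w1.png

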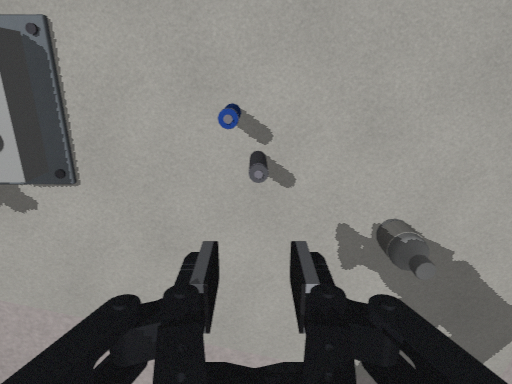

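The wrist view shows the target cell's nub at (258,174), blue at (229,118) and the glue at right (405,245).

```bash
python3 - <<'E'
from h import *
np.set_printoptions(precision=4,suppress=True)
w=cams.camera("wrist");s=cams.camera("scene");d=cams.camera("side")
g=cv2.cvtColor(w["image"],cv2.COLOR_RGB2GRAY).astype(int)
m=(g<75).astype(np.uint8); m[:145]=0;m[190:]=0;m[:,:245]=0;m[:,275:]=0
ys,xs=np.nonzero(m);print(xs.min(),xs.max(),ys.min(),ys.max())
print(g[150:190:2,245:276:2])
w0=dict(w);w0["pose"]=[[1,0,.002,.625],[0,.949,.315,.08],[-.002,-.315,.949,.373],[0,0,0,1]]
print(tri((w,258.5,174),(w0,215,334.5)),onz(w,258.5,174,.067),onz(w0,215,334.5,.067))
print("bottom",onz(w,258,158,0.005))
print("tip",proj(w,arm.observe()["tcp_pos"]))
for c,y0,y1,x0,x1 in((s,138,162,172,194),(d,268,302,296,316)):
    gg=cv2.cvtColor(c["image"],cv2.COLOR_RGB2GRAY).astype(int);print(gg[y0:y1,x0:x1:1])
E
```

```text
250 267 151 179
[[152 154 156 154 150 146 150 150 148 153 153 151 152 152 152 151]
 [152 151 152 150 101  48  48  43  40 133 152 153 150 150 156 148]
 [152 149 149  92  51  48  48  44  42  36 132 150 151 150 152 151]
 [149 148 142  49  51  47  51  49  43  37  67  93 154 150 145 147]
 [155 155 128  47  50  49  47  44  37  39  50  92  96 153 151 149]
 [147 149 120  49  50  51  47  43  37  42  34  96  96  95 121 148]
 [154 154 123  51  50  51  47  46  41  38  30  87  96  93  90 127]
 [149 151 103  49  57  86  70  67  78  45  36  81  95  95  91  94]
 [153 154 102  75  79  82  81  82  84  74  55  67  93  94  94  91]
 [152 150  89  83  82  82  82  84  84  82  74  67  94  96  93  90]
 [154 147 104  83  82  82  83  80  81  83  83  85  94  93  94  94]
 [154 147 100  81  80 107 118 118 104  84  85  80  97  89  94  90]
 [152 150  91  79  85 116 115 115 116  90  84  84  92  94  91  94]
 [156 149 116  85  82 115 116 117 112  76  83  90  94  94  93  93]
 [152 152 137  85  82  86 107 115  82  71  85 123 146 125  93  92]
 [151 151 158 137  84  83  84  82  85  85 120 150 148 146 100  93]
 [152 150 14
[... 4907 characters left out ...]
 121 118
  118 120]
 [125 123 124 125 127  82  32  37  41  40  38  40  34 103 120 119 118 118
  117 118]
 [123 120 120 119 126  84  41  39  41  40  40  34  41 107 127 123 121 121
  120 121]
 [122 123 124 122 123  89  47  37  41  39  40  38  51 107 126 122 120 119
  118 118]
 [122 123 122 123 121 125  88  56  50  45  53  50  64 107 120 119 119 120
  119 117]
 [121 124 123 124 122 126  94  71  74  76  74  71  72  67 102 120 119 120
  117 119]
 [123 120 121 120 119 122  91  71  73  75  72  73  70  67 107 122 121 122
  121 118]
 [119 120 122 122 120 121 125  90  69  71  69  70  69  67 109 123 122 122
  121 122]
 [121 119 123 123 122 121 124  93  67  71  70  70  70  69  66 103 120 120
  120 122]]
```

>>> play_rows(plan=[[0, 0.1, 0.7, 0], [0, 0, 0.7, 0], [0, 0, 0.7, 0], [0, 0, 0.7, 0], [0, 0, 0.7, 0], [0, 0, 0.5, 0], [0, 0, 0.4, 0], [0, 0, 0, 0], [0, 0, 0, 0]])

```text
time_s: 4.38
tcp_pos: [0.5831, -0.1944, 0.0544]
tool_rot: [0.0, 0.99, 0.144, 0.001]
wrist_force: [-0.4, -0.0, -1.4]
opening: 0.034
gripper_force: 0.0
```

>>> play_rows(plan=[[0, 0, 0, 0], [0, 0, 0, 0], [0, 0, 0, 0], [0, 0, 0, 0]], jaw=1)

```text
time_s: 4.88
tcp_pos: [0.5833, -0.1945, 0.0548]
tool_rot: [0.001, 0.99, 0.143, 0.001]
wrist_force: [-0.2, 0.1, 5.3]
opening: 0.0157
gripper_force: 58.7
```

>>> play_rows(plan=[[0, 0, -0.5, 0], [0, 0, -0.7, 0], [0, 0, -0.7, 0], [0, 0, -0.6, 0], [0, 0, 0, 0], [0, 0, 0, 0]])

```text
time_s: 5.62
tcp_pos: [0.5818, -0.1938, 0.1525]
tool_rot: [-0.0, 0.99, 0.143, -0.001]
wrist_force: [-0.5, -0.9, -0.5]
opening: 0.0156
gripper_force: 58.5
```

```bash
python3 - <<'E'
from h import *
np.set_printoptions(precision=4,suppress=True)
o=arm.observe();p=o["tcp_pos"];print(p,o["opening"],o["gripper_force"])
w,d=cams.camera("wrist"),cams.camera("side")
print(proj(w,p),proj(d,p))
u,v=map(int,proj(d,p));a=cv2.resize(d["image"][v-45:v+45,u-35:u+35],None,fx=5,fy=5)
b=cv2.resize(w["image"][190:384,160:350],None,fx=2.3,fy=2.3)
H=np.zeros((450,800,3),np.uint8);H[:a.shape[0],:a.shape[1]]=a;H[:b.shape[0],355:355+b.shape[1]]=b
cv2.imwrite("pics/m2.png",H[:,:,::-1])
E
```

```text
[ 0.5818 -0.1938  0.1525] 0.015602524292346848 58.47271800041199
(np.float64(251.84055115559036), np.float64(265.91638154895617)) (np.float64(329.8194645779272), np.float64(206.58804162595092))
```

View pics/m2.png

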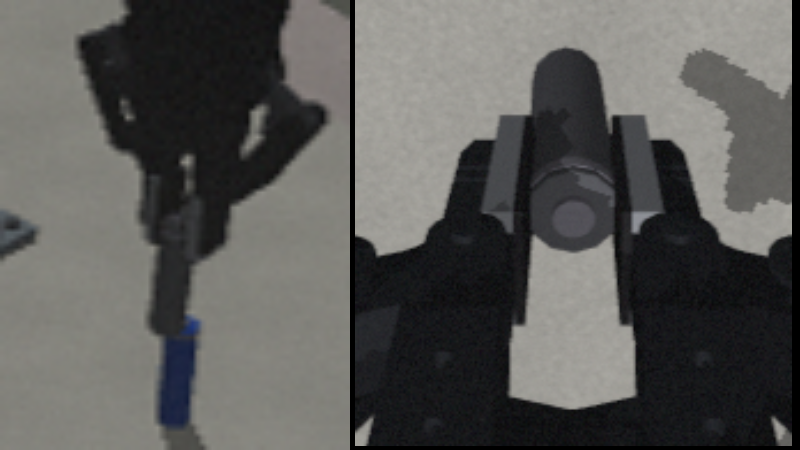

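The cell is held upright between the pads, with its nub at about wrist pixel (255,285).

```bash
python3 - <<'E'
from h import *
np.set_printoptions(precision=4,suppress=True)
o=arm.observe();p=o["tcp_pos"]
w,s=cams.camera("wrist"),cams.camera("scene")
w0=dict(w);w0["pose"]=[[1,0,.002,.625],[0,.949,.315,.08],[-.002,-.315,.949,.373],[0,0,0,1]]
c=onz(w,254.8,284.8,.1645);print("held",c,c-p)
B=[tri((w0,158.5,104.5),(s,264.4,232.5)),tri((w0,218,84),(s,270,213))];print(B)
B1=B[1][0]; ang=np.radians(16.6)
X=np.array([np.cos(ang),np.sin(ang)]);Y=np.array([np.sin(ang),-np.cos(ang)])
dl=np.array([.5923,.0757])-p[:2];print("to bore1 tool x,y (units)",X@dl/.04,Y@dl/.04)
E
```

```text
held [ 0.5805 -0.1953  0.1645] [-0.0008 -0.0017  0.013 ]
[(array([ 0.4984,  0.0378, -0.11  ]), [np.float64(12.1), np.float64(12.1)]), (array([0.5978, 0.0835, 0.1501]), [np.float64(7.3), np.float64(7.3)])]
to bore1 tool x,y (units) 2.1853947078754548 -6.37571615026981
```

>>> play_rows(plan=[[0.2, -0.4, 0, 0], [0.3, -0.7, 0, 0], [0.3, -0.7, 0, 0], [0.3, -0.7, 0, 0], [0.3, -0.7, 0, 0], [0.3, -0.5, 0, 0], [0.3, -0.3, 0, 0], [0, 0, 0, 0], [0, 0, 0, 0]])

```text
time_s: 6.95
tcp_pos: [0.6136, -0.0183, 0.1531]
tool_rot: [0.0, 0.99, 0.143, -0.0]
wrist_force: [-0.0, 0.2, -1.3]
opening: 0.0157
gripper_force: 58.5
```

```bash
cat >> h.py <<'E'
W0=[[1,0,.002,.625],[0,.949,.315,.08],[-.002,-.315,.949,.373],[0,0,0,1]]
def bores(c):
    g=cv2.cvtColor(c["image"],cv2.COLOR_RGB2GRAY); wh=cv2.morphologyEx((g>145).astype(np.uint8),cv2.MORPH_OPEN,np.ones((3,3)))
    return cv2.HoughCircles(g,cv2.HOUGH_GRADIENT,1,35,param1=80,param2=15,minRadius=10,maxRadius=26)
E
python3 - <<'E'
from h import *
np.set_printoptions(precision=4,suppress=True)
o=arm.observe();p=o["tcp_pos"];print(p)
w,s=shot("wrist","w3"),cams.camera("scene")
w0=dict(w);w0["pose"]=W0
print([tri((w0,158.5,104.5),(s,270,213)),tri((w0,218,84),(s,264.4,232.5))])
for q in((.535,.058,.048),(.5923,.0757,.048)): print(proj(w,q))
print(bores(w))
E
```

```text
[ 0.6136 -0.0183  0.1531]
[(array([0.5347, 0.0583, 0.0516]), [np.float64(0.7), np.float64(0.7)]), (array([0.5912, 0.0757, 0.0486]), [np.float64(0.3), np.float64(0.3)])]
(np.float64(134.89202517767507), np.float64(255.20167209856055))
(np.float64(124.95049292265853), np.float64(184.48548732229582))
[[[254.5 280.5  18.8]
  [126.5 185.5  15.2]
  [428.5 237.5  12.2]
  [134.5 256.5  14.5]
  [ 35.5 265.5  21. ]
  [251.5 223.5  13. ]
  [ 32.5 337.5  16.3]
  [398.5 210.5  11.4]]]
```

View pics/w3.png

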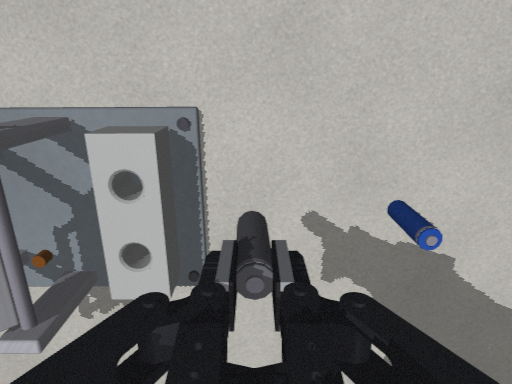

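The bores now show at (126,185) and (134,256), within 1.5 px of the earlier fix. The held cell is centred in the jaws.

```bash
cat >> h.py <<'E'
ang=np.radians(16.6);X=np.array([np.cos(ang),np.sin(ang)]);Y=np.array([np.sin(ang),-np.cos(ang)])
E
python3 - <<'E'
from h import *
np.set_printoptions(precision=4,suppress=True)
p=arm.observe()["tcp_pos"];w=cams.camera("wrist");w0=dict(w);w0["pose"]=W0
b1=tri((w0,218,84),(w,126.5,185.5));b0=tri((w0,158.5,104.5),(w,134.5,256.5));print(b0,b1)
h=onz(w,254.5,284.5,.1651);print(h-p)
a=onz(w,126,185.2,.048);b=onz(w,134.5,256,.048);v=(a-b)[:2];print(a,b,np.linalg.norm(v),np.degrees(np.arctan2(v[1],v[0])))
d=a[:2]-h[:2];print(X@d/.04,Y@d/.04)
E
```

```text
(array([0.5344, 0.0576, 0.0491]), [np.float64(0.0), np.float64(0.0)]) (array([0.5903, 0.0757, 0.0436]), [np.float64(0.4), np.float64(0.4)])
[-0.0015 -0.0017  0.0119]
[0.5919 0.0745 0.048 ] [0.5341 0.0579 0.048 ] 0.06014505988173844 16.056548344569624
0.19693939409162697 -2.4172917510933
```

>>> play_rows(plan=[[0.05, -0.6, 0, 0], [0.05, -0.8, 0, 0], [0.05, -0.6, 0, 0], [0.05, -0.4, 0, 0], [0, 0, 0.4, 0], [0, 0, 0.4, 0], [0, 0, 0.3, 0], [0, 0, 0.3, 0], [0, 0, 0, 0]])

```text
time_s: 8.22
tcp_pos: [0.5931, 0.076, 0.0955]
tool_rot: [-0.0, 0.99, 0.143, -0.001]
wrist_force: [0.0, -0.1, -1.4]
opening: 0.0159
gripper_force: 58.6
```

>>> play_rows(plan=[[0, 0, 0.2, 0], [0, 0, 0.2, 0], [0, 0, 0.2, 0], [0, 0, 0.15, 0], [0, 0, 0, 0], [0, 0, 0, 0]])

```text
time_s: 8.98
tcp_pos: [0.5942, 0.0764, 0.0675]
tool_rot: [0.0, 0.99, 0.143, 0.0]
wrist_force: [-0.6, -0.0, -0.3]
opening: 0.0158
gripper_force: 58.6
```

>>> play_rows(plan=[[0, 0, 0.1, 0], [0, 0, 0, 0], [0, 0, 0, 0]])

```text
time_s: 9.35
tcp_pos: [0.594, 0.0763, 0.0633]
tool_rot: [0.0, 0.99, 0.143, 0.0]
wrist_force: [-0.4, 0.6, -0.5]
opening: 0.016
gripper_force: 58.6
```

>>> play_rows(plan=[[0, 0, 0, 0], [0, 0, 0, 0], [0, 0, 0, 0], [0, 0, 0, 0]], jaw=0.2)

```text
time_s: 9.85
tcp_pos: [0.594, 0.0763, 0.0634]
tool_rot: [0.0, 0.99, 0.143, 0.0]
wrist_force: [-0.9, 0.8, 0.1]
opening: 0.0338
gripper_force: 0.0
```

>>> play_rows(plan=[[0, 0, -0.4, 0], [0, 0, -0.5, 0], [0, 0, -0.7, 0], [0, 0, -0.9, 0], [0, 0.5, -0.9, 0], [0, 0.8, 0, 0], [-0.2, 0.8, 0, 0], [-0.3, 0.8, 0, 0], [-0.4, 0.8, 0, 0], [-0.5, 0.8, 0, 0]])

```text
time_s: 11.1
tcp_pos: [0.5918, -0.1134, 0.2016]
tool_rot: [0.001, 0.99, 0.144, 0.001]
wrist_force: [0.2, 0.8, 0.5]
opening: 0.0342
gripper_force: 0.0
```

>>> play_rows(plan=[[-0.6, 0.8, 0, 0], [-0.6, 0.8, 0, 0], [-0.6, 0.7, 0, 0], [-0.5, 0.4, 0, 0], [0, 0, 0, 0], [0, 0, 0, 0]])

```text
time_s: 11.85
tcp_pos: [0.5345, -0.2415, 0.2005]
tool_rot: [0.0, 0.99, 0.144, 0.001]
wrist_force: [0.3, -0.2, 0.0]
opening: 0.0342
gripper_force: 0.0
```

```bash
python3 - <<'E'
from h import *
np.set_printoptions(precision=4,suppress=True)
p=arm.observe()["tcp_pos"];print(p);w=shot("wrist","w4");d=cams.camera("side");s=cams.camera("scene")
print(proj(w,(.456,-.289,.065)), proj(d,(.592,.075,.073)),proj(s,(.592,.075,.073)))
a=cv2.resize(d["image"][165:225,215:305],None,fx=4,fy=4);b=w["image"]
H=np.zeros((384,800,3),np.uint8);H[:240,:288]=a[:,36:324];H[:,288:]=b;H[240:,:288]=cv2.resize(s["image"][195:243,230:326],(288,144))
cv2.imwrite("pics/m4.png",H[:,:,::-1])
E
```

```text
[ 0.5345 -0.2415  0.2005]
(np.float64(277.9733137279715), np.float64(272.6749190637861)) (np.float64(278.74942749163773), np.float64(187.65432469539556)) (np.float64(264.2966359345702), np.float64(227.45451966173064))
```

View pics/m4.png

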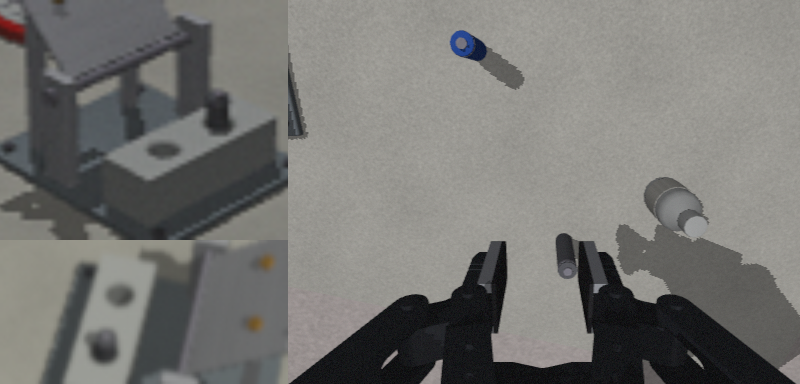

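The first cell stands seated in bore 1, and the second cell's nub is at wrist (279,271).

```bash
python3 - <<'E'
from h import *
np.set_printoptions(precision=4,suppress=True)
p=arm.observe()["tcp_pos"];w=cams.camera("wrist");d=cams.camera("side");s=cams.camera("scene")
g=cv2.cvtColor(w["image"],cv2.COLOR_RGB2GRAY).astype(int)
m=(g[262:280,268:292]>98)&(g[262:280,268:292]<135);print(g[258:284:2,262:296:2])
print(tri((w,279,271.5),(d,306,273)),onz(w,279,271.5,.067),onz(w,277,238,.0),"glue",onz(w,405,223,.085))
c=onz(w,279,271.5,.067)[:2]-p[:2];print(X@c/.04,Y@c/.04)
E
```

```text
[[154 152 152 141  51  54  49  52  48  44  42  41  33  92  61  20  21]
 [155 151 152 149  49  50  52  62  68  63  52  35  34 114  65  14  11]
 [152 156 151 151  47  56  71  73  49  47  44  50  49 103  64  24  11]
 [154 157 149 149  65  68  65  86  85  84  88  83  57  71  66  22  25]
 [152 152 152 147  91  63  87  86  87  86  89  89  85  56  44  12  20]
 [156 151 156 149 107  86  86  84  78  81  61  73  88  78  35  15  18]
 [149 152 154 155 104  84  86  90 123 124 120  88  90  87  28  18  18]
 [154 151 152 154 125  84  88 108 121 120 124 105  88  85  40  23  19]
 [153 152 153 150 152  87  87  98 118 121 123  88  88 101  44  24  17]
 [154 154 158 151 152 136  88  89  89  96  88  86  95 148  39  16  10]
 [152 153 151 153 152 153 146  99  87  89  89 117 152 151  65  24  12]
 [159 152 152 155 158 154 152 151 148 152 151 154 156 157  65  24  19]
 [151 157 153 153 154 157 154 150 151 156 154 150 154 154  97  12  22]]
(array([ 0.4573, -0.2891,  0.0641]), [np.float64(0.0), np.float64(0.0)]) [ 0.4589 -0.2883  0.067 ] [ 0.4603 -0.2905  0.    ] glue [ 0.5415 -0.368   0.085 ]
-2.147294354076079 0.5948704013567925
```

>>> play_rows(plan=[[-0.5, 0.2, 0, 0], [-0.8, 0.2, 0, 0], [-0.6, 0.2, 0, 0], [-0.3, 0.03, 0, 0], [0, 0, 0.4, 0], [0, 0, 0.6, 0], [0, 0, 0.7, 0], [0, 0, 0.4, 0], [0, 0, 0, 0]])

```text
time_s: 13.28
tcp_pos: [0.456, -0.2898, 0.1132]
tool_rot: [-0.001, 0.99, 0.144, -0.001]
wrist_force: [-1.3, -0.5, 0.1]
opening: 0.034
gripper_force: 0.0
```

```bash
python3 - <<'E'
from h import *
np.set_printoptions(precision=4,suppress=True)
p=arm.observe()["tcp_pos"];w=cams.camera("wrist");print(p, proj(w,(.459,-.289,.067)))
g=cv2.cvtColor(w["image"],cv2.COLOR_RGB2GRAY).astype(int);print(g[262:310:3,210:300:4])
E
```

```text
[ 0.456  -0.2898  0.1132] (np.float64(252.74580059974042), np.float64(219.4882363895946))
[[ 21  14  62 154 153 151 155 154 153 159 154 157 161 154 158 161 159 158
  156 158  73  14  25]
 [ 14  13  60 152 150 152 156 156 159 157 159 161 161 151 155 154 159 156
  157 157  68  23  16]
 [ 17  16  38 156 155 156 159 152 159 162 156 151 161 157 157 160 156 158
  157 156  39  21  23]
 [ 26  16  34 153 160 159 157 155 154 155 156 155 160 153 157 160 156 156
  159 154  45  20  27]
 [ 15  15  36 153 159 159 150 155 157 157 152 155 156 154 153 156 156 158
  157 156  41  13  16]
 [ 22  18  41 156 154 157 154 155 156 155 160 154 154 153 155 162 155 156
  161 153  43  24  19]
 [ 12  15  65 148 159 148 149 157 152 153 157 157 161 154 151 159 154 159
  156 161  67  21  20]
 [ 18  22  85 152 157 154 156 151 156 155 154 154 158 160 155 151 155 155
  164 160  97  22  22]
 [ 14  21 114 156 152 154 153 151 153 159 159 159 154 161 157 157 161 154
  156 155 133  24  19]
 [ 17  18 140 159 151 159 156 158 152 149 156 147 152 159 149 154 155 154
  153 158 153  27  22]
 [ 14  11 154 151 152 154 152 150 152 154 150 153 153 150 160 153 150 151
  153 160 152  29  18]
 [ 14  17 148 155 154 152 150 156 159 156 157 155 153 156 155 154 154 149
  158 158 155  13  24]
 [ 10  15 153 153 150 158 153 153 155 157 153 152 151 158 154 160 151 155
  158 152 160  16  15]
 [ 14  18 154 151 150 153 154 157 153 157 157 158 155 151 153 160 152 154
  153 154 153  17  18]
 [ 17  62 152 153 154 153 150 155 154 152 153 151 159 154 154 153 160 157
  158 155 152  71  13]
 [ 14 105 155 154 156 153 152 151 156 149 157 155 156 155 154 154 150 155
  162 157 155 124  15]]
```

>>> play_rows(plan=[[0.07, 0, 0.3, 0], [0, 0, 0.5, 0], [0, 0, 0.4, 0], [0, 0, 0.25, 0], [0, 0, 0, 0], [0, 0, 0, 0]])

```text
time_s: 14.08
tcp_pos: [0.4597, -0.2905, 0.0577]
tool_rot: [0.0, 0.99, 0.143, 0.0]
wrist_force: [0.4, -0.8, 0.6]
opening: 0.0339
gripper_force: 0.0
```

>>> play_rows(plan=[[0, 0, 0, 0], [0, 0, 0, 0], [0, 0, 0, 0], [0, 0, 0, 0]], jaw=1)

```text
time_s: 14.58
tcp_pos: [0.46, -0.2906, 0.0582]
tool_rot: [0.001, 0.99, 0.144, 0.001]
wrist_force: [-0.6, 0.9, 5.7]
opening: 0.0156
gripper_force: 58.7
```

>>> play_rows(plan=[[0, 0, -0.4, 0], [0, 0, -0.7, 0], [0, 0, -0.8, 0], [0, 0, -0.6, 0], [0, 0, 0, 0], [0, 0, 0, 0]])

```text
time_s: 15.32
tcp_pos: [0.4588, -0.2897, 0.1562]
tool_rot: [-0.001, 0.99, 0.143, -0.001]
wrist_force: [-0.1, -0.5, -0.3]
opening: 0.0154
gripper_force: 58.5
```

>>> play_rows(plan=[[0.3, -0.5, 0, 0], [0.5, -0.9, 0, 0], [0.5, -0.9, 0, 0], [0.5, -0.9, 0, 0], [0.5, -0.9, 0, 0], [0.5, -0.9, 0, 0], [0.5, -0.9, 0, 0], [0.5, -0.9, 0, 0], [0.34, -0.6, 0, 0], [0.2, -0.4, 0, 0]])

```text
time_s: 16.58
tcp_pos: [0.5363, 0.0595, 0.1554]
tool_rot: [-0.0, 0.99, 0.144, -0.002]
wrist_force: [0.4, 0.4, -0.8]
opening: 0.0154
gripper_force: 58.6
```

>>> play_rows(plan=[[0, 0, 0, 0], [0, 0, 0, 0]])

```text
time_s: 16.82
tcp_pos: [0.5369, 0.0575, 0.1568]
tool_rot: [0.0, 0.99, 0.143, -0.0]
wrist_force: [0.7, -0.0, -1.1]
opening: 0.0153
gripper_force: 58.6
```

```bash
python3 - <<'E'
from h import *
np.set_printoptions(precision=4,suppress=True)
p=arm.observe()["tcp_pos"];w=shot("wrist","w5");print(p, proj(w,p+[0,0,.009]),proj(w,(.5345,.058,.048)),proj(w,(.592,.075,.075)))
g=cv2.cvtColor(w["image"],cv2.COLOR_RGB2GRAY).astype(int)
d=cv2.resize(w["image"][100:384,130:380],None,fx=2,fy=2);cv2.imwrite("pics/m5.png",d[:,:,::-1])
E
```

```text
[0.5369 0.0575 0.1568] (np.float64(251.80849809406553), np.float64(276.894077550612)) (np.float64(251.3594566536789), np.float64(193.45394035153592)) (np.float64(250.74663470935846), np.float64(118.27076776657087))
```

View pics/m5.png

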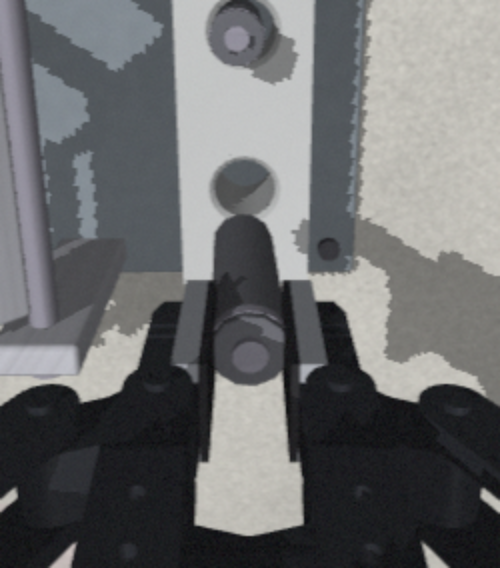

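>>> play_rows(plan=[[-0.04, -0.07, 0.3, 0], [0, 0, 0.4, 0], [0, 0, 0.35, 0], [0, 0, 0, 0], [0, 0, 0, 0], [0, 0, 0, 0]])

```text
time_s: 17.62
tcp_pos: [0.5355, 0.0605, 0.1161]
tool_rot: [0.0, 0.99, 0.143, 0.001]
wrist_force: [-0.2, 0.0, -0.1]
opening: 0.0153
gripper_force: 58.6
```

```bash
python3 - <<'E'
from h import *
np.set_printoptions(precision=4,suppress=True)
print(arm.observe()["tcp_pos"])
w=cams.camera("wrist");p=arm.observe()["tcp_pos"]
g=cv2.cvtColor(w["image"],cv2.COLOR_RGB2GRAY).astype(int);print(g[264:292:2,236:276:2])
t=p+[0,0,.009];print(proj(w,t))
e=p[:2]-np.array([.5345,.058]);print("tcp-bore mm tool x,y",X@e*1e3,Y@e*1e3)
E
```

```text
[0.5355 0.0605 0.1161]
[[ 28  75  60  75  75  76  77  76  76  77  78  95 114 113 115 114 112  81
   25  28]
 [ 22  50  71  73  75  76  74  75  75  78  76  77  77  79 112 116 116 112
   38  26]
 [ 32  70  71  74  74  75  73  76  73  67  74  76  76  77  78  79  78 115
   54  23]
 [ 34  75  73  74  75  77  70  59  64  69  68  69  69  80  78  77 100 116
   55  26]
 [ 33  74  74  75  73  73  58  95 106 108 107 105  98  70  79  79  96 115
   55  21]
 [ 37  76  73  74  73  65 101 105 107 106 106 107 107  97  74  77  79  80
   32  33]
 [ 34  73  76  75  75  84 104 104 106 104 106 105 105 106  87  78  79  80
   34  22]
 [ 30  75  76  77  79  90 105 106 103 105 106 108 106 106  92  79  78  81
   31  26]
 [ 24  71  74  72  76  93 105 104 103 106 105 105 107 104  79  80  78  76
   31  26]
 [ 31  72  76  72  74  82 104 104 103 106 105 106 108 103  78  76  78  78
   31  23]
 [ 21  61  73  74  74  76  82 104 109 106 111 106 100  74  79  79  78  72
   16  27]
 [ 22  86  72  73  75  77  78  75  84  91  92  77  76  77  77  81  77 148
   19  23]
 [ 21 113 187  87  76  73  75  73  73  79  75  76  77  76  78  78 168 184
   23  23]
 [ 19 159 203 203 176  83  76  76  76  80  78  76  77  86 169 198 205 184
   19  15]]
(np.float64(251.6767061935548), np.float64(276.9344827528844))
tcp-bore mm tool x,y 1.6234250631554674 -2.1643055126413357
```

>>> play_rows(plan=[[-0.03, 0, 0.2, 0], [0, 0, 0.25, 0], [0, 0, 0.25, 0], [0, 0, 0.25, 0], [0, 0, 0.2, 0], [0, 0, 0, 0], [0, 0, 0, 0]])

```text
time_s: 18.55
tcp_pos: [0.5333, 0.0599, 0.0685]
tool_rot: [0.0, 0.99, 0.143, -0.001]
wrist_force: [1.8, -3.1, -4.6]
opening: 0.0152
gripper_force: 58.8
```

>>> play_rows(plan=[[0, 0, 0, 0], [0, 0, 0, 0], [0, 0, 0, 0], [0, 0, 0, 0]], jaw=0.2)

```text
time_s: 19.05
tcp_pos: [0.5337, 0.0604, 0.0694]
tool_rot: [-0.0, 0.99, 0.144, 0.0]
wrist_force: [0.1, -0.1, -0.8]
opening: 0.0342
gripper_force: 0.0
```

>>> play_rows(plan=[[0, 0, -0.3, 0], [0, 0, -0.5, 0], [0, 0, -0.8, 0], [0, 0, -0.9, 0], [0, 0, -0.9, 0], [0, 0, -0.9, 0], [0, 0, -0.8, 0], [0, 0, -0.3, 0], [0, 0, 0, 0], [0, 0, 0, 0]])

```text
time_s: 20.3
tcp_pos: [0.533, 0.0602, 0.2837]
tool_rot: [-0.0, 0.99, 0.143, -0.001]
wrist_force: [-0.6, -0.3, -0.7]
opening: 0.0344
gripper_force: 0.0
```

```bash
python3 - <<'E'
from h import *
np.set_printoptions(precision=4,suppress=True)
p=arm.observe()["tcp_pos"];print(p);w=shot("wrist","w6");d=cams.camera("side");s=cams.camera("scene")
H=np.zeros((384,800,3),np.uint8);H[:210,:288]=cv2.resize(d["image"][127:232,210:354],(288,210));H[:,288:]=w["image"]
H[210:,:288]=cv2.resize(s["image"][180:267,240:384],(288,174))
cv2.imwrite("pics/m6.png",H[:,:,::-1])
for q in(2.4,):
    b=np.array([.5634,.0665])+.070*np.array([-X[1],X[0]])-.15*np.cos(q)*np.array([-X[1],X[0]]);print(b,proj(w,(*b,.186)),proj(d,(*b,.186)),proj(s,(*b,.186)))
E
```

```text
[0.533  0.0602 0.2837]
[0.5118 0.2396] (np.float64(1.5553490438355198), np.float64(154.60421128872645)) (np.float64(232.18642705621502), np.float64(140.00528615231246)) (np.float64(347.5383808893491), np.float64(206.5483514138463))
```

View pics/m6.png

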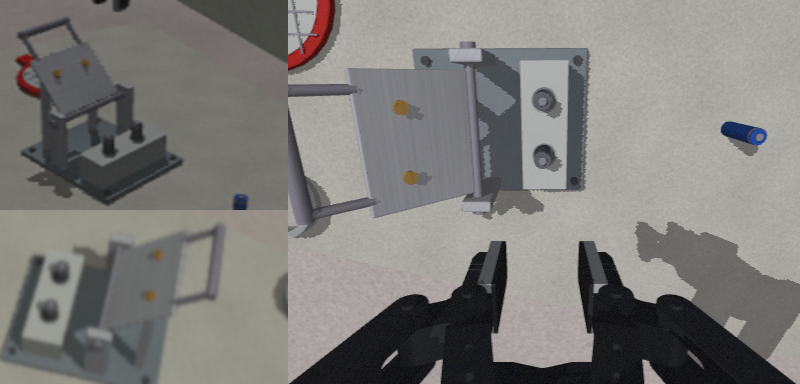

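Both cells stand in the bores. In the scene view the bar's middle is at about (349,206), and in the side view at (233,142), which matches the prediction.

>>> play_rows(plan=[[0.1, -0.5, 0, 0], [0.1, -0.7, 0, 0], [0.1, -0.7, 0, 0], [0.1, -0.7, 0, 0], [0.1, -0.7, 0, 0], [0.1, -0.6, 0, 0], [0.1, -0.4, 0, 0], [0.08, -0.14, 0, 0], [0, 0, 0, 0], [0, 0, 0, 0]])

```text
time_s: 21.7
tcp_pos: [0.5134, 0.2387, 0.2852]
tool_rot: [0.0, 0.99, 0.143, -0.0]
wrist_force: [0.1, -0.1, -0.8]
opening: 0.0342
gripper_force: 0.0
```

```bash
python3 - <<'E'
from h import *
np.set_printoptions(precision=4,suppress=True)
p=arm.observe()["tcp_pos"];print(p);w=shot("wrist","w7");d=cams.camera("side");s=cams.camera("scene")
print("bar",tri((s,349,206.5),(d,233.5,142)))
b=np.array([.5118,.2396,.186]);print(proj(w,b))
for e in(-.05,0,.05): print(proj(w,b+[*(X*e),0]))
H=cv2.resize(w["image"][:,100:430],None,fx=1.5,fy=1.5)
cv2.imwrite("pics/m7.png",H[:,:,::-1])
E
```

```text
[0.5134 0.2387 0.2852]
bar (array([0.5118, 0.2397, 0.1817]), [np.float64(4.7), np.float64(4.7)])
(np.float64(250.97359044256672), np.float64(196.64149234251676))
(np.float64(251.33406003889408), np.float64(256.3119122073632))
(np.float64(250.97359044256672), np.float64(196.64149234251676))
(np.float64(250.56416835863402), np.float64(128.86771086659135))
```

View pics/m7.png

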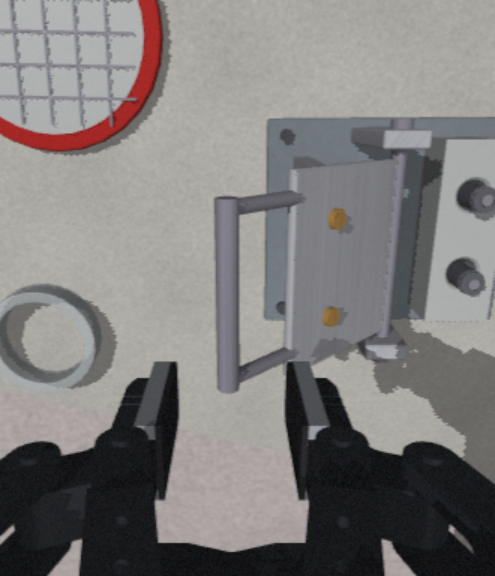

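The wrist view shows the bar at column 252, rows 132–259, centred between the fingers. Tape and racket are well clear.

>>> play_rows(plan=[[-0.02, -0.05, 0.4, 0], [0, 0, 0.5, 0], [0, 0, 0.5, 0], [0, 0, 0.5, 0], [0, 0, 0.4, 0], [0, 0, 0.35, 0], [0, 0, 0, 0], [0, 0, 0, 0]])

```text
time_s: 22.85
tcp_pos: [0.5123, 0.2412, 0.18]
tool_rot: [-0.0, 0.99, 0.143, 0.001]
wrist_force: [-0.1, 0.8, -0.2]
opening: 0.0341
gripper_force: 0.0
```

>>> play_rows(plan=[[0, 0, 0, 0], [0, 0, 0, 0], [0, 0, 0, 0], [0, 0, 0, 0], [0, 0, 0, 0]], jaw=1)

```text
time_s: 23.48
tcp_pos: [0.5126, 0.2407, 0.1806]
tool_rot: [0.0, 0.99, 0.143, 0.001]
wrist_force: [0.7, -4.4, 5.1]
opening: 0.0098
gripper_force: 58.8
```

```bash
python3 - <<'E'
from h import *
np.set_printoptions(precision=4,suppress=True)
d=cams.camera("side");s=cams.camera("scene");w=cams.camera("wrist")
R=np.array(w["pose"])[:3,:3]; p=arm.observe()["tcp_pos"]; off=np.array(w["pose"])[:3,3]-p
def at(q): c=dict(w);P=np.array(w["pose"]);P[:3,3]=np.array(q)+off;c["pose"]=P;return c
a,b=at([.533,.0602,.2837]),at([.5134,.2387,.2852])
def nub(name,u,v):
    g=cv2.cvtColor(cv2.imread(f"pics/{name}.png"),cv2.COLOR_BGR2GRAY)[v-12:v+12,u-12:u+12]
    h=cv2.HoughCircles(cv2.resize(g,None,fx=4,fy=4),cv2.HOUGH_GRADIENT,1,200,param1=60,param2=10,minRadius=10,maxRadius=26)
    return (u-12+h[0,0,0]/4,v-12+h[0,0,1]/4)
for (u1,v1),(u2,v2) in(((255,100),(423,133)),((255,157),(417,190))):
    n1,n2=nub("w6",u1,v1),nub("w7",u2,v2);print(n1,n2,tri((a,*n1),(b,*n2)))
E
```

```text
(np.float32(254.625), np.float32(101.875)) (np.float32(425.625), np.float32(134.125)) (array([0.5912, 0.0757, 0.0743]), [np.float64(0.3), np.float64(0.3)])
(np.float32(254.375), np.float32(161.375)) (np.float32(416.125), np.float32(190.125)) (array([0.5326, 0.0586, 0.0737]), [np.float64(0.3), np.float64(0.3)])
```

Both nubs triangulate to about 74 mm (75 expected), so both cells are fully down. Now I swing the flap along its arc.

>>> play_rows(plan=[[0, 0.13, -0.13, 0], [0, 0.14, -0.13, 0], [0, 0.14, -0.12, 0], [0, 0.15, -0.12, 0], [0, 0.155, -0.105, 0], [0, 0.16, -0.1, 0], [0, 0.165, -0.09, 0], [0, 0.167, -0.083, 0], [0, 0.17, -0.07, 0], [0, 0.178, -0.068, 0]])

```text
time_s: 24.88
tcp_pos: [0.5297, 0.1838, 0.2225]
tool_rot: [-0.003, 0.99, 0.144, 0.001]
wrist_force: [-1.8, 7.0, 7.3]
opening: 0.0097
gripper_force: 58.5
```

>>> play_rows(plan=[[0, 0.18, -0.056, 0], [0, 0.18, -0.05, 0], [0, 0.18, -0.036, 0], [0, 0.18, -0.03, 0], [0, 0.17, -0.02, 0], [0, 0.14, -0.01, 0], [0, 0.1, 0, 0], [0, 0.06, 0, 0], [0, 0, 0, 0], [0, 0, 0, 0]])

```text
time_s: 26.12
tcp_pos: [0.5441, 0.1362, 0.2302]
tool_rot: [-0.001, 0.99, 0.144, 0.002]
wrist_force: [1.2, 2.1, 7.1]
opening: 0.0092
gripper_force: 63.9
```

```bash
python3 - <<'E'
from h import *
np.set_printoptions(precision=4,suppress=True)
o=arm.observe();p=o["tcp_pos"];print(p,o["wrist_force"],o["opening"],o["gripper_force"])
hg=np.array([.5634,.0665])+.07*np.array([-X[1],X[0]]);print("hinge",hg,"tcp-hinge tool x,y mm",1e3*X@(p[:2]-hg),1e3*Y@(p[:2]-hg))
d=cams.camera("side");s=cams.camera("scene");w=cams.camera("wrist")
for e in(-.05,.05):print(proj(s,(*(hg+X*e),.235)),proj(d,(*(hg+X*e),.235)))
H=np.zeros((600,800,3),np.uint8)
H[:300,:400]=cv2.resize(d["image"][80:230,170:370],(400,300));H[:300,400:]=cv2.resize(s["image"][120:270,210:410],(400,300))
H[300:,:400]=cv2.resize(w["image"],(400,300));cv2.imwrite("pics/m8.png",H[:,:,::-1])
E
```

```text
[0.5441 0.1362 0.2302] [1.1661 2.1128 7.0895] 0.009186285332911475 63.89194965362549
hinge [0.5434 0.1336] tcp-hinge tool x,y mm 1.4108009352432596 -2.292052263622698
(np.float64(304.55247615426913), np.float64(165.987442825496)) (np.float64(243.11227350481155), np.float64(138.80638271793043))
(np.float64(296.1753363728309), np.float64(201.0440049066414)) (np.float64(267.9025419707428), np.float64(130.362753729889))
```

View pics/m8.png

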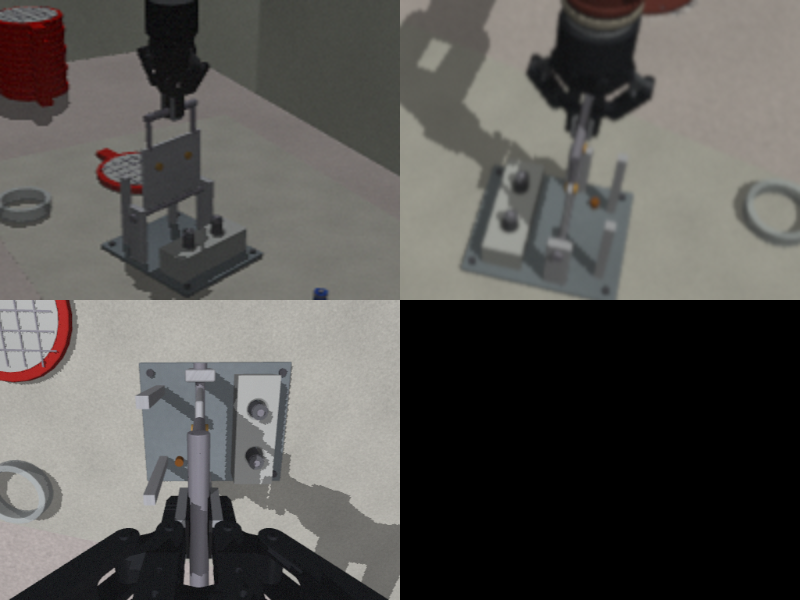

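The flap stands upright: in the wrist view the bar lines up with the hinge rod (column about 199 in the panel), and both cells are still seated. I let it settle and hand in.

>>> play_rows(plan=[[0, 0.03, 0, 0], [0, 0, 0, 0], [0, 0, 0, 0], [0, 0, 0, 0], [0, 0, 0, 0], [0, 0, 0, 0]])

```text
time_s: 27.02
tcp_pos: [0.5444, 0.1353, 0.2302]
tool_rot: [-0.001, 0.99, 0.144, 0.002]
wrist_force: [1.8, 3.0, 7.3]
opening: 0.0098
gripper_force: 63.9
```

```bash
python3 -c "
from rig import arm
o=arm.observe();print(o['tcp_pos'],o['wrist_force'],o['gripper_force'],abs(o['qd']).max());print(arm.job_done())"
```

```text
[0.54437913 0.13527194 0.23019898] [1.84701891 2.97816348 7.34328   ] 63.89837980270386 0.0005303622395499983
the job is handed in; nothing more can be done
None
```

I handed the job in at 27 s with both grey cells measured fully down in the bores and the flap held still at its balance point by the gripped bar; the hand-in returned no verdict.

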